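Open the tablet's stand and hold it up on the desk mat

TASK

Set the rugged tablet up on the blue-grey desk mat: while it is still in its charging dock, swing the red-footed wire stand on its back out and down past centre so that it springs fully open, then lift the tablet out of the dock and stand it wholly on the mat, square with it, so that it leans back on its bottom edge and the stand's foot. Finish while still gripping it by its top edge, so that it stays upright and cannot tip when I push the cable into its back; leave the other things on the desk alone.

Things in the scene. Friction and masses are not known exactly. Their poses are not given: they have to be found in the camera images.
- tablet: Loose 0.6 kg rugged tablet, slab 18 mm thick, 230 wide, 153 high, black with orange corners. Origin: centre of its bottom face. z runs up to the top edge, x from the screen (x = -9 mm) to the back (+9), y along its width. It starts in the dock, leaning back 12 degrees (0.21 rad, top towards its +x), its screen roughly towards the robot, its back away from it.
- tablet_top (a point): Middle of the tablet's top edge (153 mm up its z axis, mid-thickness). The top edge is free along its whole width to be gripped across the 18 mm thickness from above.
- tablet_heel (a point): Middle of the tablet's lower back edge (9 mm behind its origin in x): the edge it stands on when it leans back.
- stand (a joint): Hinge of the wire stand, along the tablet's y. 0 = stowed, pointing up flat on the back; 1.97 rad = fully open stop; positive swings the foot out from the back (+x), then down. Over-centre spring: about 5 N at the foot starts it off 0, falling to nothing at dead centre (0.985); beyond that, let go, it snaps fully open by itself and stays, held again by about 5 N.
- stand_hinge (a point): On the stand's hinge axis, middle of its width: x = +15, y = 0, z = +60 mm in the tablet's frame.
- stand_foot (a point): Centre of the stand's foot: red sleeve, 14 mm diameter, 44 long along the tablet's y, flat ends to pinch; on two 5 mm wires 28 apart, 78 mm from the hinge. In the tablet's frame: stowed x 22, z 138 mm (6 mm gap to the back, axis 15 below the top edge); open x 84, z 23. Standing on heel and open foot the tablet leans back 0.21 rad, this point 7 mm above the mat.
- dock: Black charging dock fixed to the desk, 100 mm deep (x), 246 wide (y). Origin: centre of its underside; x and y point as the tablet's do. Slot leaning back 12 degrees, floor 16 mm up; front lip and cheeks rise 20 mm, two back rests (65 to 101 mm either side of the middle) 70 mm. The tablet slides out along its own z with 1.5 mm play; its back between the rests is free.
- mat: Blue-grey felt desk mat fixed to the desk, 240 mm deep (x), 320 mm wide (y), 3 mm thick. Origin: centre of its underside; z up.
- mouse: Bystander, to be left alone: computer mouse. Origin: centre of its underside.
- bottle: Bystander, to be left alone: purple bottle. Origin: centre of its underside.
- mug: Bystander, to be left alone: white mug. Origin: centre of its underside.
- stapler: Bystander, to be left alone: red stapler. Origin: centre of its underside.
- notes: Bystander, to be left alone: yellow note block. Origin: centre of its underside.
- usb_hub: Bystander, to be left alone: USB hub. Origin: centre of its underside.
- punch: Bystander, to be left alone: blue hole punch. Origin: centre of its underside.

How it is judged (in metres and radians):
On the way, in this order (a step that is already met when the one before it is completed fails the run):
1. the stand springs fully open while the tablet is still in its dock (value of joint stand above 1.85 rad and distance of tablet from where it was at the start of the episode below 0.02 m), for 0.2 s.
2. the tablet is gripped and lifted clear of the dock, its stand still open (contact force between the fingers and tablet above 2 N and contact force between tablet and dock below 0.1 N and value of joint stand above 1.75 rad and z of tablet in the frame of dock above 0.03 m), for 0.1 s.
At the end, for the whole second after the job is handed in: Stand open (over 1.8 rad); tablet at rest on the mat, off the dock, leaning back 0.12 to 0.30 rad, bottom edge level, heel and foot within 6 mm of the mat and inside its edges (heel 45 mm from mid-line), square within 0.26 rad; fingers still grip its top 40 mm with over 5 N (value of joint stand above 1.8 rad and angle between tablet's own z axis and vertical between 0.12 and 0.3 rad and angle between tablet's own y axis and vertical between 1.51 and 1.63 rad and z of tablet_heel in the frame of mat below 0.009 m and z of stand_foot in the frame of mat below 0.016 m and contact force between tablet and mat above 0.5 N and contact force between tablet and dock below 0.1 N and x of tablet_heel in the frame of mat between -0.118 and 0.118 m and y of tablet_heel in the frame of mat between -0.045 and 0.045 m and x of stand_foot in the frame of mat between -0.118 and 0.118 m and angle between the y axis of tablet and the y axis of mat, either way round below 0.26 rad and contact force between the fingers and tablet above 5 N and z of the grasp point in the frame of tablet above 0.11 m and linear speed of tablet below 0.02 m/s and angular speed of tablet below 0.1 rad/s); the arm keeps its last pose, push and grip.
It fails at once if the tablet is tipped over or dropped (angle between tablet's own z axis and vertical above 0.8 rad or contact force between tablet and mat above 60 N).
It fails at once if a bystander is moved by more than 25 mm (distance of any of mouse, bottle, mug, stapler, notes, usb_hub, punch from where it was at the start of the episode above 0.025 m).
It also fails if it takes over 54 s, if anything falls off the work surface, if the arm or the gripper's body presses on something with over 40 N, if the wrist force passes 120 N, or if a joint passes its speed limit or range.

ROBOT

A 6-joint arm with a two-finger parallel gripper is mounted at the origin on the work surface. World frame = base frame: x ahead of the robot, y to its left, z up, the work surface at z = 0. Lengths are in mm, angles in rad, forces in N, time in s.
With the tool pointing down it reaches from about 275 to 725 mm from the base axis. Payload 5.6 kg.
Tool frame: the origin (TCP) lies on the centre line of the jaws, within the pads' length; the fingertips stand 14 mm ahead of it and the grasp point (between the pads) lies 5 mm behind it; z points along the fingers, y is the direction in which the jaws open and shut (so a half turn about z gives the same grasp; the last joint's range is limited). The gripper opens to 85 mm and grips with 20 to 120 N. Pads are 22 mm wide; open, the fingers measure 114 mm over their backs; the gripper's body (76 mm by 85 mm) begins 54 mm behind the grasp point. The pads swing forward as they close: fully open they stand 13 mm farther back than shut.
Start: joints at [-0.867, 0.255, 0.108, 0, -1.424, -0.285], TCP at [223.684, -502.453, 245.283] pointing down, gripper open.
Joint ranges: [-2.95, 2.95], [-1.21, 1.97], [-1.09, 1.5], [-2.87, 1.71], [-2.94, -0.07], [-3.05, 3.05]. Speed limits (rad/s): [2.57, 2.57, 3.14, 3.14, 3.14, 3.14].

INTERFACE

Orientations are given as a unit quaternion [w, x, y, z].
In Python, from station import arm, hand, planner, cams, sign_off gives the robot as it stands. The module is installed in compiled form; this text tells all that it offers. Calls block until the motion is done:
- arm.move_pose(position, orientation): joint-space move of the TCP to a pose.
- arm.move_l(position, rot=None, v=150, stop_force=None): straight line of the TCP; rot=None keeps the orientation; v is the mean speed in mm/s. With stop_force (N) it stops when the force on the tool has changed by that much, and returns True; else False.
- arm.movej(angles): joint-space move.
- hand.move_gripper(opening): finger opening in mm; the grip force is fixed at half the most; returns when the fingers have stopped.
- arm.wait(seconds).
- planner.ik(position, orientation): joint angles nearest the present ones, or None.
- cams.snapshot(name): name is "side" or "top" or "wrist"; returns a dict with "frame" (420x560x3 uint8, red, green, blue), "z_map" (420x560 float32, mm along the optical axis (not along the pixel's ray), 0 where there is no reading), "camera_matrix" (3x3 intrinsics, pixels), "rvec" (rotation vector, rad) and "tvec" (3), from world to camera coordinates, as OpenCV has them. Camera axes: x right, y down, z forward; pixel columns grow to the right and rows downward; lengths in mm; the calibration is good to about 2 mm. A picture is of the moment at which its call begins.
A pose or a line that the arm cannot do raises arm.Unreachable and nothing moves.
- sign_off(): hands the job in, once; it reports no verdict.
Readings, each from a call of its own:
- arm.read_time_s(): time.
- arm.read_qpos(): joint angles.
- arm.read_qd(): joint speeds.
- arm.read_tau(): joint torques, N m.
- arm.read_ee_pos(): TCP position.
- arm.read_orientation(): TCP orientation.
- arm.read_force(): force on the tool from outside, world axes, zero at the start.
- arm.read_moment(): the same for the moment, N m.
- arm.read_gripper_width(): finger opening in mm.
Only numpy, scipy, OpenCV 4.12 (cv2) and the standard library are available. Lean on these libraries where they do the work, as an engineer would, in place of code of your own. Each camera call takes 0.05 s, during which the arm holds its last target. There are 200 camera calls.

## Working session

There is one attempt and no reset: what is moved stays moved. The work goes in short steps, each a Python script; the robot and the scene stay as the last script left them, time stands still between calls to the robot, and variables do not carry over. Pictures are saved under pics/ and viewed, about 8 in all and at most 12, crops included, and the job is handed in when it is done.

```bash
mkdir -p pics
cat > h.py <<'E'
import numpy as np, cv2
from station import arm, hand, planner, cams, sign_off
from scipy.spatial.transform import Rotation as R
def snap(n, f=None):
    s=cams.snapshot(n)
    if f: cv2.imwrite('pics/'+f, s['frame'][:,:,::-1])
    return s
def cloud(s):
    K=s['camera_matrix']; z=s['z_map'].astype(float); v,u=np.indices(z.shape)
    P=np.stack([(u-K[0,2])/K[0,0]*z,(v-K[1,2])/K[1,1]*z,z],-1)
    Rm=cv2.Rodrigues(np.array(s['rvec'],float))[0]
    W=(P-np.array(s['tvec'],float).ravel())@Rm
    W[z<=0]=np.nan
    return W
def quat(zax,yax):
    z=np.array(zax,float);z/=np.linalg.norm(z);y=np.array(yax,float);y-=z*(y@z);y/=np.linalg.norm(y)
    q=R.from_matrix(np.stack([np.cross(y,z),y,z],1)).as_quat()
    return [q[3],q[0],q[1],q[2]]
E
python3 - <<'E'
from h import *
for n in ('top','side'):
    s=snap(n,n+'0.png'); np.savez(n+'0.npz',**s)
    Rm=cv2.Rodrigues(np.array(s['rvec'],float))[0]; print(n,-Rm.T@np.array(s['tvec']).ravel(),Rm[2],s['camera_matrix'][0,0])
print(arm.read_time_s(),arm.read_orientation(),arm.read_gripper_width())
E
```

```text
top [ 366.02873131    9.53247296 1753.19434959] [ 0.12489282 -0.00930493 -0.99212661] 489.9363367944759
side [  355.39149568 -1077.2943801   1046.25258523] [ 0.14806512  0.75082944 -0.64368615] 454.4689176451722
0.1 [-2.10377733e-04 -2.07854891e-01  9.78159288e-01  8.41211205e-04] 85.72887899610988
```

View pics/top0.png

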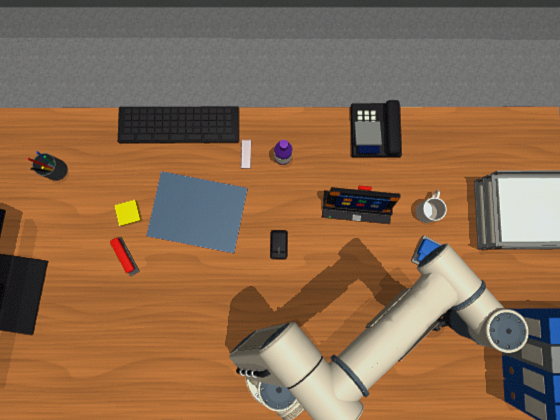

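View pics/side0.png

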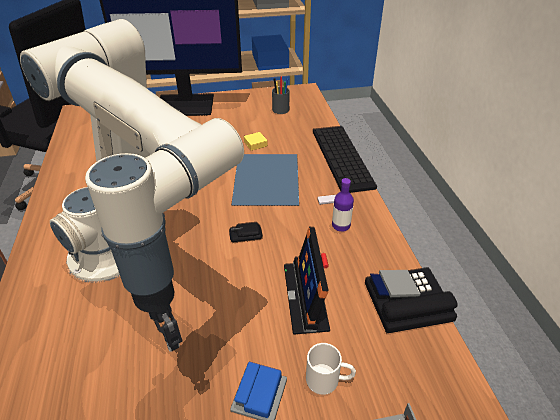

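Top view: tablet in dock at (360,203), red foot at (365,188), mat centred at (197,212), mug (432,207), bottle (283,152), mouse (279,244), phone behind the tablet at (375,130). Side view: tablet at (312,280), red foot (325,260). Now measure.

```bash
cat > m.py <<'E'
from h import *
def blob(mask,W,zlo=-1e9,lab=''):
    n,l,st,c=cv2.connectedComponentsWithStats(mask.astype(np.uint8))
    for i in range(1,n):
        if st[i,4]>=8:
            p=W[l==i]; p=p[np.isfinite(p[:,0])]
            if len(p): print(lab,st[i].tolist(),'med',np.median(p,0).round(1),'min',np.percentile(p,3,axis=0).round(1),'max',np.percentile(p,97,axis=0).round(1))
E
python3 - <<'E'
from m import *
for n in ('top','side'):
    s=dict(np.load(n+'0.npz')); W=cloud(s); hsv=cv2.cvtColor(s['frame'],cv2.COLOR_RGB2HSV).astype(int); H,S,V=hsv[...,0],hsv[...,1],hsv[...,2]
    red=((H<5)|(H>175))&(S>180)&(V>110)
    blob(red,W,lab=n+' red')
    # tablet region points
    m=(W[...,0]>300)&(W[...,0]<750)&(W[...,1]>-400)&(W[...,1]<0)&(W[...,2]>30)&(W[...,2]<190)
    mat=(H>95)&(H<118)&(S>50)&(S<140)&(V>60)&(V<160)&(abs(W[...,2])<12)
    mm=cv2.morphologyEx(mat.astype(np.uint8),cv2.MORPH_OPEN,np.ones((5,5)))
    cs=max(cv2.findContours(mm,0,2)[0],key=cv2.contourArea); 
    # project mat pixels by rays to z=3
    K=s['camera_matrix'];Rm=cv2.Rodrigues(s['rvec'])[0];C=-Rm.T@s['tvec'].ravel()
    p=cs[:,0,:].astype(float); d=np.c_[(p-K[:2,2])/[K[0,0],K[1,1]],np.ones(len(p))]@Rm
    X=C+d*((3-C[2])/d[:,2])[:,None]
    print(n,'mat',cv2.minAreaRect(X[:,:2].astype(np.float32)), 'zmed',np.nanmedian(W[mm>0][:,2]))
    top=W[m&(W[...,2]>140)]; print(n,'n top',len(top))
    # everything in the dock vicinity: histogram of z by cluster
    mk=np.zeros_like(mm); 
    blob(m,W,lab=n+' obj')
    t=top
    if len(t)>5: print(cv2.minAreaRect(t[:,:2].astype(np.float32)), np.percentile(t[:,2],[50,90,99]))
    # near objects to tablet, height>15
    if n=='top':
        o=(W[...,2]>10)&(W[...,0]>300)&(W[...,0]<900)&(W[...,1]>-500)&(W[...,1]<700); blob(o,W,lab='any')
E
```

```text
top red [359, 186, 13, 5, 47] med [ 624.8 -286.6  151.4] min [ 620.3 -308.9  144.3] max [ 631.9 -269.7  159.3]
top red [110, 238, 24, 35, 330] med [409.7 538.6  49.8] min [358.3 504.1  42.1] max [461.5 573.1  57.8]
top mat ((565.3467407226562, 289.2909851074219), (317.04046630859375, 236.18902587890625), 78.48157501220703) zmed 3.088810396880678
top n top 632
top obj [278, 152, 13, 12, 123] med [739.9 -21.9 108.3] min [734.4 -43.3  36.3] max [749.3  -2.1 139. ]
top obj [323, 186, 77, 29, 1532] med [ 588.7 -283.1  121.3] min [ 560.1 -391.7   33.2] max [ 623.1 -173.7  169.6]
top obj [278, 232, 9, 23, 159] med [452.9 -14.9  34.7] min [417.9 -29.2  30.3] max [487.4  -1.   42.6]
((637.8082275390625, -195.50653076171875), (418.01446533203125, 81.88325500488281), 68.9597396850586) [162.02467761 168.71683423 172.75260193]
any [351, 115, 51, 44, 2002] med [ 823.2 -355.    50.4] min [ 760.9 -433.6   18.9] max [ 895.7 -271.7   74.2]
any [118, 119, 121, 25, 2733] med [857.1 359.7  20.9] min [818.  153.4  12.3] max [898.1 565.   30. ]
any [273, 139, 20, 26, 362] med [752.6 -18.1 126.5] min [735.2
[... 1099 characters left out ...]
, 16] med [ 579.1 -284.6   79.9] min [ 576.6 -295.8   72.1] max [ 581.  -275.2   87.2]
side mat ((565.4036254882812, 292.65771484375), (314.53057861328125, 237.17962646484375), 78.77625274658203) zmed 5.171102850922881
side n top 775
side obj [332, 194, 10, 31, 205] med [741.9 -32.3  91.6] min [735.5 -45.2  34.5] max [749.3 -11.  135.5]
side obj [234, 225, 26, 11, 183] med [452.5 -18.5  35.7] min [417.  -31.7  30.6] max [487.7  -0.7  40.9]
side obj [294, 227, 35, 98, 2031] med [ 586.1 -305.9  114.8] min [ 559.3 -398.8   34.2] max [ 622.8 -180.6  168.9]
((639.203369140625, -199.38328552246094), (412.3990783691406, 81.93718719482422), 68.68425750732422) [164.41684571 168.65243758 170.86741264]
```

Run:
```python
from m import *
out=[]
for n in ('top','side'):
    s=dict(np.load(n+'0.npz')); W=cloud(s)
    m=(W[...,0]>500)&(W[...,0]<660)&(W[...,1]>-420)&(W[...,1]<-150)
    P=W[m&(W[...,2]>50)&(W[...,2]<155)]; 
    # plane x = a + b*y + c*z on the screen, robust
    k=np.ones(len(P),bool)
    for _ in range(8):
        A=np.c_[np.ones(len(P)),P[:,1]+285,P[:,2]]; c=np.linalg.lstsq(A[k],P[k,0],rcond=None)[0]; r=P[:,0]-A@c; k=abs(r)<max(3,1.5*np.median(abs(r)))
    print(n,'screen plane',c,'yaw',np.degrees(np.arctan(-c[1])),'lean',np.degrees(np.arctan(c[2]*np.cos(np.arctan(c[1])))),k.sum(),r[k].std())
    T=W[m&(W[...,2]>161)&(W[...,2]<176)]
    print(cv2.minAreaRect(T[:,:2].astype(np.float32)),np.percentile(T[:,2],[5,50,95]),T.mean(0), T[:,1].min(),T[:,1].max())
    D=W[m&(W[...,2]>12)&(W[...,2]<50)]; print('low',D.min(0),D.max(0))
    D=D[:,:2].astype(np.float32); print('low rect',cv2.minAreaRect(D))
    f=s['frame']; 
    y0,x0=(170,300) if n=='top' else (215,270)
    w,h=(130,75) if n=='top' else (90,130)
    out.append(cv2.resize(f[y0:y0+h,x0:x0+w,::-1],None,fx=3 if n=='top' else 4,fy=3 if n=='top' else 4,interpolation=cv2.INTER_CUBIC))
H=max(o.shape[0] for o in out); cv2.imwrite('pics/crop1.png',np.hstack([cv2.copyMakeBorder(o,0,H-o.shape[0],0,0,0) for o in out]))
```

```text
top screen plane [5.61514131e+02 9.92474788e-02 2.21590314e-01] yaw -5.667900572312633 lean 12.435121909187153 718 1.3402791399449916
((604.9156494140625, -288.427734375), (228.4932403564453, 21.481624603271484), 84.55146789550781) [161.58645911 165.60432644 171.46718895] [ 605.49708132 -289.521005    165.93348327] -402.40214072179134 -175.01589974636448
low [ 512.80633424 -404.50453689   12.00199894] [ 636.05850784 -159.00873188   49.9566055 ]
low rect ((573.6663208007812, -283.1912841796875), (246.20860290527344, 94.62874603271484), 82.41830444335938)
side screen plane [5.61981709e+02 9.76982892e-02 2.19407015e-01] yaw -5.579991010908821 lean 12.318161868943468 976 0.8662524591584078
((606.4812622070312, -289.76568603515625), (229.55047607421875, 19.816030502319336), 84.34149932861328) [162.73619707 166.75276107 169.88306365] [ 605.22940212 -299.0058043   166.62053425] -403.84239657872223 -175.2908885253966
low [ 519.08650291 -410.76963579   12.00050159] [ 622.54805205 -158.9423034    49.82646043]
low rect ((579.6519165039062, -285.19049072265625), (250.0726318359375, 98.95460510253906), 84.09107208251953)
```

View pics/crop1.png

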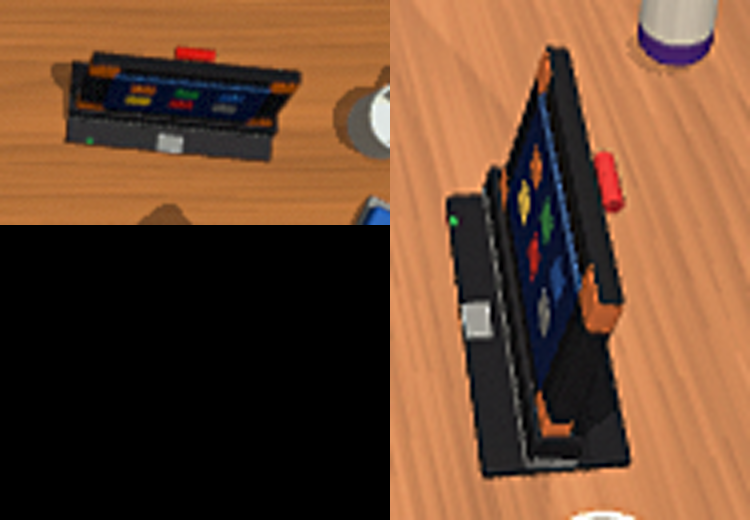

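```bash
cat > g.py <<'E'
from h import *
psi=np.radians(-5.65); d=0.21
xh=np.array([np.cos(psi),np.sin(psi),0]); Z=np.array([0,0,1.]); yt=np.cross(Z,xh)
zt=np.sin(d)*xh+np.cos(d)*Z; xt=np.cos(d)*xh-np.sin(d)*Z
top=np.array([607.,-289.5,166.]); O=top-153*zt
def T(x,y,z): return O+x*xt+y*yt+z*zt
def foot(th): return (15+7*np.cos(th)+78*np.sin(th), 60+78*np.cos(th)-7*np.sin(th))
def tool(phi,s=1): return quat(np.sin(phi)*xh-np.cos(phi)*Z, s*yt)
E
python3 - <<'E'
from g import *
print('O',O.round(1),'foot0',T(foot(0)[0],0,foot(0)[1]).round(1))
for s in (1,-1):
  for th in (0,.3,.6,.9,1.0,1.1,1.2,1.3):
    f=foot(th); p=T(f[0],0,f[1]); r=[]
    for phi in (-.21,-.1,0,.1,.2,.3,.4,.5):
        q=planner.ik(p,tool(phi,s)); r.append('-' if q is None else '%.2f'%q[5])
    print(s,th,p.round(),r)
  p=T(24,0,138)+80*zt; print('above',[planner.ik(p,tool(phi,s)) is not None for phi in (-.21,0)])
E
```

```text
O [ 575.3 -286.4   16.4] foot0 [ 625.3 -291.3  146.7]
1 0 [ 625. -291.  147.] ['-1.47', '-1.47', '-1.46', '-1.45', '-1.43', '-1.41', '-1.38', '-1.34']
1 0.3 [ 646. -293.  137.] ['-1.47', '-1.47', '-1.46', '-1.45', '-1.44', '-1.42', '-1.39', '-1.35']
1 0.6 [ 663. -295.  121.] ['-1.48', '-1.47', '-1.47', '-1.46', '-1.44', '-1.42', '-1.39', '-1.35']
1 0.9 [ 675. -296.  100.] ['-1.48', '-1.47', '-1.47', '-1.46', '-1.44', '-1.42', '-1.39', '-1.35']
1 1.0 [ 677. -296.   93.] ['-1.48', '-1.47', '-1.47', '-1.46', '-1.44', '-1.42', '-1.39', '-1.34']
1 1.1 [ 679. -297.   85.] ['-1.48', '-1.47', '-1.47', '-1.46', '-1.44', '-1.42', '-1.39', '-1.34']
1 1.2 [ 680. -297.   77.] ['-1.48', '-1.47', '-1.47', '-1.46', '-1.44', '-1.42', '-1.39', '-1.34']
1 1.3 [ 680. -297.   70.] ['-1.48', '-1.47', '-1.47', '-1.46', '-1.44', '-1.42', '-1.39', '-1.33']
above [True, True]
-1 0 [ 625. -291.  147.] ['1.67', '1.68', '1.68', '1.69', '1.71', '1.73', '1.76', '1.80']
-1 0.3 [ 646. -293.  137.] ['1.67', '1.67', '1.68', '1.69', '1.70', '1.72', '1.75', '1.79']
-1 0.6 [ 663. -295.  121.] ['1.67', '1.67', '1.68', '1.69', '1.70', '1.72', '1.75', '1.79']
-1 0.9 [ 675. -296.  100.] ['1.66', '1.67', '1.67', '1.68', '1.70', '1.72', '1.75', '1.80']
-1 1.0 [ 677. -296.   93.] ['1.66', '1.67', '1.67', '1.68', '1.70', '1.72', '1.75', '1.80']
-1 1.1 [ 679. -297.   85.] ['1.66', '1.67', '1.67', '1.68', '1.70', '1.72', '1.75', '1.80']
-1 1.2 [ 680. -297.   77.] ['1.66', '1.67', '1.67', '1.68', '1.70', '1.72', '1.75', '1.80']
-1 1.3 [ 680. -297.   70.] ['1.66', '1.67', '1.67', '1.68', '1.70', '1.72', '1.75', '1.81']
above [True, True]
```

Run:
```python
from m import *
from g import *
q=tool(-.21,1)
arm.move_pose(T(24,0,138)+100*zt,q); hand.move_gripper(75)
arm.move_l(T(24,0,138)+45*zt,v=150)
s=snap('wrist','w1.png'); W=cloud(s)
hsv=cv2.cvtColor(s['frame'],cv2.COLOR_RGB2HSV).astype(int); H,S,V=[hsv[...,i] for i in range(3)]
red=((H<5)|(H>175))&(S>180)&(V>80)
blob(red,W,lab='red')
print(arm.read_ee_pos(),arm.read_gripper_width(),arm.read_time_s(),arm.read_force())
for n in ('top','side'):
    s=snap(n); W=cloud(s); hsv=cv2.cvtColor(s['frame'],cv2.COLOR_RGB2HSV).astype(int); H,S,V=[hsv[...,i] for i in range(3)]
    if n=='side': cv2.imwrite('pics/s1.png',cv2.resize(s['frame'][120:400,180:460,::-1],None,fx=2,fy=2))
```

```text
red [259, 157, 37, 4, 145] med [ 579.3 -285.2   83. ] min [ 576.6 -297.1   72.9] max [ 581.7 -273.3   88.5]
red [237, 226, 84, 10, 566] med [ 621.3 -286.7  151.8] min [ 618.6 -308.7  148.8] max [ 624.2 -269.1  153.7]
red [236, 241, 85, 12, 530] med [ 631.1 -291.7  152.4] min [ 627.7 -310.9    0.7] max [ 663.2 -268.4  154.3]
[ 637.02157962 -292.87855322  191.78004054] 74.74659421233929 2.6667 [0.46434034 0.57757083 0.83828359]
```

View pics/w1.png

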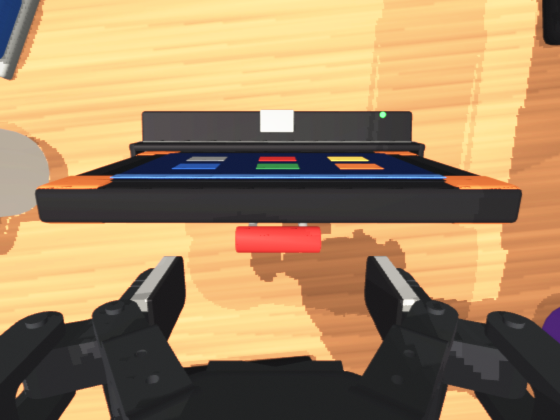

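View pics/s1.png

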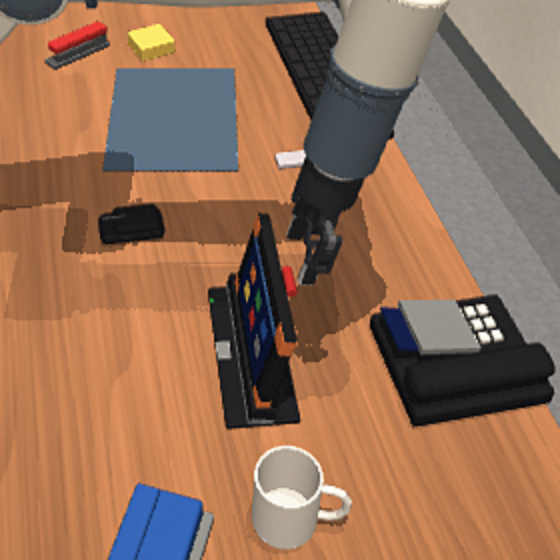

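The wrist view shows the red foot at (278,240), centred between the jaws (140..410) and clear of the tablet's edge (row 222). The side view agrees. I'll descend, pinch and swing.

```bash
sed -i 's/^top=.*/top=np.array([607.,-288.5,166.]); O=top-153*zt/' g.py
python3 - <<'E'
from g import *
q=tool(-.21,1)
print(arm.move_l(T(24,0,138),q,v=60,stop_force=8), arm.read_force())
hand.move_gripper(40)
print('w',arm.read_gripper_width(),arm.read_force(),arm.read_moment())
s=snap('wrist','w2.png')
th=0
for th in (.2,.4,.6):
    f=foot(th); r=arm.move_l(T(f[0]+2*(1-th/.6),0,f[1]),v=50,stop_force=35)
    print(th,r,arm.read_force().round(1) if hasattr(arm.read_force(),'round') else arm.read_force(),arm.read_gripper_width(),arm.read_ee_pos())
    if r: break
s=snap('side'); cv2.imwrite('pics/s2.png',cv2.resize(s['frame'][190:360,220:420,::-1],None,fx=3,fy=3))
print(arm.read_time_s())
E
```

```text
False [-0.09045908  0.47103434 -0.36410748]
w 42.18817439846148 [-0.12962552  2.04807991  4.2449131 ] [ 0.44776388 -0.4871425  -0.11043841]
0.2 False [-4.6  4.4  9.4] 42.342016778296234 [ 639.87536597 -291.74249355  141.89639657]
0.4 False [-2.9  3.3 11.7] 42.44019088298331 [ 652.83956759 -292.98839977  133.96130208]
0.6 False [ 1.8  2.7 11.2] 42.30022207731631 [ 664.65644897 -294.14694647  123.24659456]
5.5167
```

View pics/s2.png

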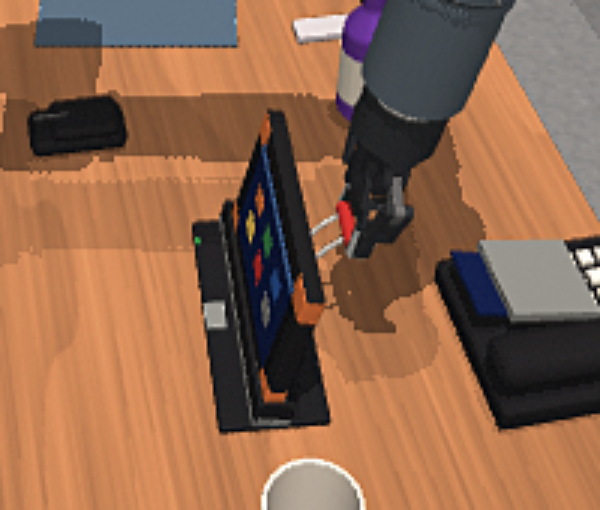

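The picture shows the foot pinched at (345,215) with its wires swung out, and the tablet still seated. Continuing past centre.

Run:
```python
from m import *
from g import *
for th in (.75,.9,1.05,1.2,1.3):
    f=foot(th); r=arm.move_l(T(f[0],0,f[1]),v=50,stop_force=35)
    print(th,r,np.round(arm.read_force(),1),arm.read_gripper_width())
    if r: break
hand.move_gripper(80); arm.wait(.3)
p=np.array(arm.read_ee_pos()); arm.move_l(p+20*xt+5*zt,v=120); p=np.array(arm.read_ee_pos()); arm.move_l(p+140*zt,v=200)
out=[]
for n in ('top','side'):
    s=snap(n); W=cloud(s); hsv=cv2.cvtColor(s['frame'],cv2.COLOR_RGB2HSV).astype(int); H,S,V=[hsv[...,i] for i in range(3)]
    m=(W[...,0]>540)&(W[...,0]<760)&(W[...,1]>-420)&(W[...,1]<-150)
    blob(((H<5)|(H>175))&(S>150)&(V>50)&m,W,lab=n+' red')
    P=W[m&(W[...,2]>60)&(W[...,2]<155)&(W[...,0]<605)]; k=np.ones(len(P),bool)
    for _ in range(8):
        A=np.c_[np.ones(len(P)),P[:,1]+285,P[:,2]]; c=np.linalg.lstsq(A[k],P[k,0],rcond=None)[0]; r=P[:,0]-A@c; k=abs(r)<max(3,1.5*np.median(abs(r)))
    print(n,c,np.degrees(np.arctan(-c[1])),np.degrees(np.arctan(c[2])),k.sum())
    Tp=W[m&(W[...,2]>161)&(W[...,2]<176)]; print(Tp.mean(0),Tp[:,1].min(),Tp[:,1].max(),cv2.minAreaRect(Tp[:,:2].astype(np.float32)))
cv2.imwrite('pics/s3.png',cv2.resize(s['frame'][190:360,220:420,::-1],None,fx=3,fy=3))
print('expect foot open',T(84,0,23),arm.read_time_s())
```

```text
0.75 False [ 4.1  1.  10.4] 42.62999707355634
0.9 False [ 7.1  1.4 10.7] 42.380182236050956
1.05 False [8.3 1.1 8.3] 42.18818067303346
1.2 False [4.7 0.4 5.1] 42.163691659762605
1.3 False [4.4 0.1 3.1] 42.45806231468764Traceback (most recent call last):
  File "<stdin>", line 8, in <module>
station.Unreachable: the arm cannot follow that straight line within its joint ranges
```

```bash
cat > chk.py <<'E'
from m import *
from g import *
def chk(fn):
  for n in ('top','side'):
    s=snap(n); W=cloud(s); hsv=cv2.cvtColor(s['frame'],cv2.COLOR_RGB2HSV).astype(int); H,S,V=[hsv[...,i] for i in range(3)]
    m=(W[...,0]>540)&(W[...,0]<760)&(W[...,1]>-420)&(W[...,1]<-150)
    blob(((H<5)|(H>175))&(S>150)&(V>50)&m,W,lab=n+' red')
    P=W[m&(W[...,2]>60)&(W[...,2]<155)&(W[...,0]<605)]; k=np.ones(len(P),bool)
    for _ in range(8):
        A=np.c_[np.ones(len(P)),P[:,1]+285,P[:,2]]; c=np.linalg.lstsq(A[k],P[k,0],rcond=None)[0]; r=P[:,0]-A@c; k=abs(r)<max(3,1.5*np.median(abs(r)))
    print(n,c,np.degrees(np.arctan(-c[1])),np.degrees(np.arctan(c[2])),k.sum())
    Tp=W[m&(W[...,2]>161)&(W[...,2]<176)]; print(Tp.mean(0),Tp[:,1].min(),Tp[:,1].max(),cv2.minAreaRect(Tp[:,:2].astype(np.float32)))
  cv2.imwrite('pics/'+fn,cv2.resize(s['frame'][190:360,220:420,::-1],None,fx=3,fy=3))
E
python3 - <<'E'
from chk import *
p=np.array(arm.read_ee_pos()); print(p,arm.read_gripper_width(),T(*[foot(1.3)[0],0,foot(1.3)[1]]))
for v in (140*zt,140*Z,140*Z-20*xh):
    try: arm.move_l(p+v,v=150); print('ok',v); break
    except arm.Unreachable: print('unreach',v)
chk('s3.png')
print('expect foot open',T(84,0,23),arm.read_time_s())
E
```

```text
[ 700.8087714  -297.55787935   69.64350905] 79.92131896773326 [ 680.20750977 -295.74256443   69.66835186]
unreach [ 29.04260426  -2.87324256 136.92432806]
ok [  0.   0. 140.]
top red [353, 182, 13, 4, 37] med [ 660.3 -291.2   23.4] min [ 655.6 -312.1   16.3] max [ 668.1 -271.7   32.8]
top red [357, 204, 7, 2, 14] med [ 578.4 -284.9   77.9] min [ 576.9 -295.    71. ] max [ 580.5 -274.6   86.9]
top [5.59495318e+02 9.69502546e-02 2.44994202e-01] -5.537533943567816 13.765987274369817 616
[ 606.26308796 -300.05928349  166.06070626] -401.3945428027545 -197.6507990390341 ((606.1104736328125, -299.43878173828125), (204.44601440429688, 20.572017669677734), 84.39765167236328)
side red [304, 273, 3, 11, 21] med [ 579.  -283.9   79.1] min [ 576.2 -294.6   67.8] max [ 581.9 -272.5   89.4]
side red [331, 283, 7, 15, 56] med [ 660.2 -296.5   25.9] min [ 654.5 -314.1   14.9] max [ 667.4 -273.    30.3]
side [5.59776268e+02 9.73326974e-02 2.44687506e-01] -5.559241458544984 13.749408742478025 929
[ 607.28201824 -297.41385755  166.43957698] -403.5474223524151 -172.05197992545118 ((608.6179809570312, -287.8337707519531), (231.90225219726562, 20.231340408325195), 84.48064422607422)
expect foot open [ 661.7873461  -293.92022103   21.3453495 ] 9.6167
```

View pics/s3.png

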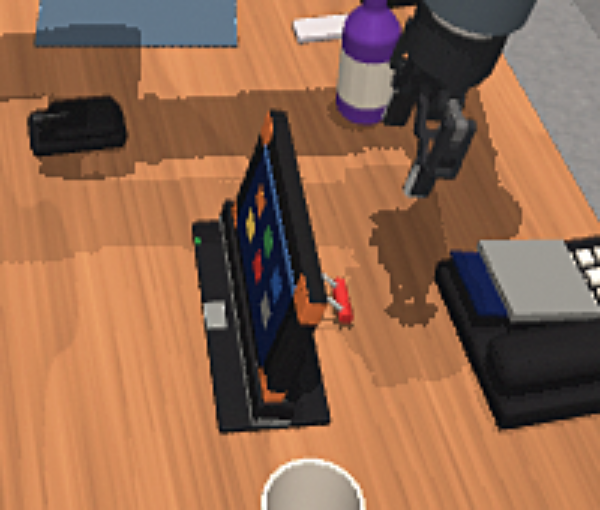

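The stand's foot is at (343,300) in this crop and measures (660,-293,22), matching the expected open position. The tablet is still seated. Plan the lift and placing.

```bash
cat > p.py <<'E'
from chk import *
mc=np.array([565.4,291.,3.]); pm=np.radians(-11.4)
mx=np.array([np.cos(pm),np.sin(pm),0]); mz=np.sin(d)*mx+np.cos(d)*Z; mxx=np.cos(d)*mx-np.sin(d)*Z
Om=mc-39*mx-9*mxx            # tablet origin when standing (heel at mat x=-39)
g=132; off=1.0
G=T(off,0,g); Q=lambda s:quat(-zt,s*xt); QM=lambda s:quat(-mz,s*mxx); P=Om+off*mxx+g*mz
E
python3 - <<'E'
from p import *
print('G',G.round(1),'P',P.round(1))
for s in (1,-1):
    for p,q in ((G+90*zt,Q(s)),(G,Q(s)),(G+60*zt,Q(s)),(G+60*zt+50*Z,Q(s)),(P+110*Z,QM(s)),(P,QM(s)),(P-8*Z,QM(s))):
        j=planner.ik(p,q); print(s,None if j is None else np.round(j,2))
print(np.round(arm.read_qpos(),2))
E
```

```text
G [ 603.6 -288.2  145.3] P [546.5 294.8 133.8]
1 [-0.2   0.71  0.78  0.02 -1.85 -3.04]
1 [-0.2   0.68  0.5   0.02 -1.6  -3.04]
1 [-0.2   0.69  0.67  0.02 -1.76 -3.04]
1 [-0.2   0.7   0.81  0.02 -1.89 -3.04]
1 [ 0.65  0.52  0.55 -0.16 -1.73  2.27]
1 [ 0.65  0.56  0.33 -0.16 -1.48  2.31]
1 [ 0.65  0.56  0.32 -0.16 -1.46  2.32]
-1 [-0.2   0.71  0.78  0.02 -1.85  0.1 ]
-1 [-0.2   0.68  0.5   0.02 -1.6   0.1 ]
-1 [-0.2   0.69  0.67  0.02 -1.76  0.1 ]
-1 [-0.2   0.7   0.81  0.02 -1.89  0.11]
-1 [ 0.65  0.52  0.55 -0.16 -1.73 -0.87]
-1 [ 0.65  0.56  0.33 -0.16 -1.48 -0.83]
-1 [ 0.65  0.56  0.32 -0.16 -1.46 -0.82]
[-0.19  0.97  1.24  0.02 -2.05 -1.47]
```

Run:
```python
from p import *
arm.move_pose(G+100*zt,Q(-1)); hand.move_gripper(60)
r=arm.move_l(G,v=100,stop_force=10); print('desc',r,np.round(arm.read_force(),1))
assert not r
hand.move_gripper(5); print('w',arm.read_gripper_width(),np.round(arm.read_force(),1))
arm.wait(.2)
arm.move_l(G+60*zt,v=60); print(np.round(arm.read_force(),1),arm.read_gripper_width()); arm.wait(.3)
arm.move_l(G+60*zt+50*Z,v=100)
s=snap('side'); cv2.imwrite('pics/s4.png',cv2.resize(s['frame'][100:340,200:440,::-1],None,fx=2.2,fy=2.2))
print(np.round(arm.read_force(),1),arm.read_gripper_width(),arm.read_time_s())
```

```text
desc False [0.3 1.1 0.4]
w 17.19315711952111 [-0.2 -0.1  2.7]
[-1.  -0.2 -5.5] 17.327888597715468
[-0.7  1.1 -6.5] 17.420543749028184 15.3083
```

View pics/s4.png

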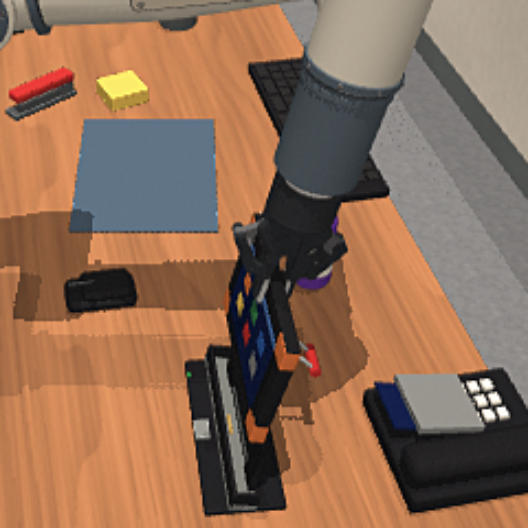

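The tablet is gripped and clear of the dock; the red foot at (313,360) is still open. Carry it to above the mat and lower it.

Run:
```python
from p import *
arm.move_l([585,0,255],quat(-zt-mz,-xt-mxx),v=200)
arm.move_l(P+80*Z,QM(-1),v=180); arm.wait(.3)
arm.move_l(P+15*Z,v=100); arm.wait(.3); print('free',np.round(arm.read_force(),1))
r=arm.move_l(P-8*Z,v=15,stop_force=5); arm.wait(.3)
e=np.array(arm.read_ee_pos()); print(r,e,e-P,np.round(arm.read_force(),1),np.round(arm.read_moment(),2),arm.read_gripper_width())
out=[]
for n in ('top','side'):
    s=snap(n); W=cloud(s); hsv=cv2.cvtColor(s['frame'],cv2.COLOR_RGB2HSV).astype(int); H,S,V=[hsv[...,i] for i in range(3)]
    m=(W[...,0]>440)&(W[...,0]<720)&(W[...,1]>120)&(W[...,1]<450)
    blob(((H<5)|(H>175))&(S>150)&(V>50)&m,W,lab=n+' red')
    M=m&(W[...,2]>20)&(W[...,2]<100); X=W[M]; X=X[(X-mc)@mx<20]
    A=np.c_[np.ones(len(X)),(X-mc)[:,1],X[:,2]]; k=np.ones(len(X),bool)
    for _ in range(8):
        c=np.linalg.lstsq(A[k],X[k,0],rcond=None)[0]; rr=X[:,0]-A@c; k=abs(rr)<max(3,1.5*np.median(abs(rr)))
    print(n,'screen',c,'yaw',np.degrees(np.arctan(-c[1])),'lean',np.arctan(c[2]*np.cos(pm)),k.sum())
    print('bystanders')
    out.append(s['frame'][140:340,100:320] if n=='top' else s['frame'][60:260,180:400])
cv2.imwrite('pics/f1.png',cv2.resize(np.hstack(out)[:,:,::-1],None,fx=1.8,fy=1.8,interpolation=cv2.INTER_CUBIC))
print('expect foot',Om+84*mxx+23*mz,arm.read_time_s())
```

```text
free [-0.5  0.5 -5.9]
True [545.66688517 294.89854613 134.32887488] [-0.80648939  0.08226902  0.56111494] [-2.2  0.7  6. ] [ 0.19  0.21 -0.04] 17.3691193777702
top red [196, 199, 9, 5, 28] med [601.2 276.2  17.4] min [572.  253.1   7.6] max [608.7 288.9 250. ]
top red [188, 222, 6, 2, 9] med [520.7 298.7  67.7] min [518.4 291.1  60.2] max [521.5 308.   75.2]
top screen [5.04116169e+02 2.00527903e-01 2.20045576e-01] yaw -11.339012774431126 lean 0.2124492779075673 339
bystanders
side red [275, 171, 4, 9, 28] med [603.7 278.6  17.6] min [595.3 260.7  10.2] max [612.5 303.2  23. ]
side screen [5.04968909e+02 1.75711517e-01 2.14713902e-01] yaw -9.965796247395689 lean 0.20744981620842215 105
bystanders
expect foot [603.77457402 283.26232859   9.86021855] 21.4833
```

View pics/f1.png

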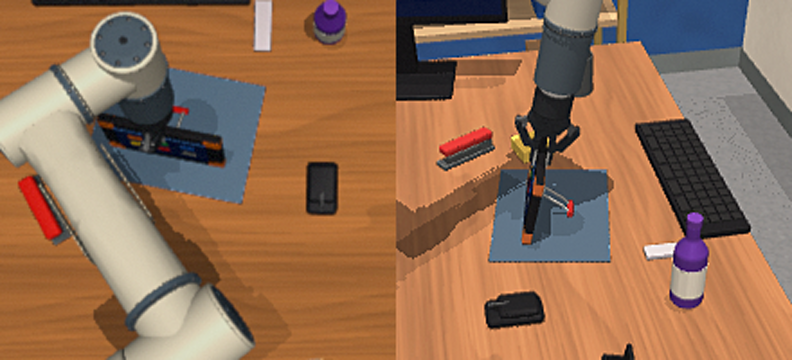

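The final view shows the tablet standing on the mat, gripped, with the stand open (side crop: foot (570,208), heel (528,240)). Mouse, bottle, stapler and notes are undisturbed. The contact force is steady, so I'll hand in.

Run:
```python
from h import *
arm.wait(.5); print(np.round(arm.read_force(),1),arm.read_gripper_width(),arm.read_ee_pos(),np.abs(arm.read_qd()).max(),arm.read_time_s())
sign_off()
```

```text
[-2.8  0.6  7.2] 16.863978297082596 [545.6714584  294.90611371 134.33787261] 0.0020881615595950203 21.9833
the job is handed in; nothing more can be done
```

The tablet is standing on the mat with its stand open and the gripper still holding its top edge. I handed the job in at about 22 s of the 54 s allowed; it reports no verdict.

**What I did:** I pinched the red foot, swung it about 1.3 rad past centre while the tablet stayed in the dock, and released it. It sprang open: the foot measured (660, -293, 22) against an expected (662, -294, 21). I then gripped the top edge, lifted the tablet out along its own slope and stood it on the mat.

**Last checks:**

| Check | Measured | Wanted |
|---|---|---|
| Lean | 0.207 to 0.212 rad | 0.12 to 0.30 rad |
| Tablet yaw | -11.3° (top camera), -10.0° (side camera) | mat at about -11.4°, within 0.26 rad (15°) |
| Top of the red foot sleeve | about 17 mm above the desk | 17 mm when standing on the mat |
| Mat's push on the tablet | about 13 N, arm at rest | over 0.5 N |
| Jaw opening | 17 mm on the 18 mm slab, still closed | still gripping |

- **Disagreements:** The two cameras differ by about 1.4° on yaw, but both are well within tolerance. One retreat move was refused as unreachable, so I retreated straight up instead.
- **Not measured:** I did not measure the grip force on the tablet. I checked the bystanders by eye only: the mouse, bottle, stapler and notes look unmoved in the last pictures. The mug, punch and hub I did not check closely.

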